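Rinsed sample tube onto the free drying peg

ROBOT

A 6-joint arm with a two-finger parallel gripper is mounted at the origin on the work surface. World frame = base frame: x ahead of the robot, y to its left, z up, the work surface at z = 0. Lengths are in mm, angles in rad, forces in N, time in s.
With the tool pointing down it reaches from about 250 to 800 mm from the base axis. Payload 3.9 kg.
Tool frame: the origin (TCP) lies on the centre line of the jaws, within the pads' length; the fingertips stand 14 mm ahead of it and the grasp point (between the pads) lies 5 mm behind it; z points along the fingers, x is the direction in which the jaws open and shut, and the axes are right-handed (so a half turn about z gives the same grasp; the last joint's range is limited). The gripper opens to 85 mm and grips with 20 to 120 N. Pads are 22 mm wide; open, the fingers measure 114 mm over their backs; the gripper's body (76 mm by 85 mm) begins 54 mm behind the grasp point. The pads swing forward as they close: fully open they stand 13 mm farther back than shut.
Start: joints at [-1.263, 0.26, -0.138, 1.173, 0, 1.571], TCP at [159.051, -500.318, 245.304] pointing down, gripper open.
Joint ranges: [-2.78, 2.78], [-0.83, 1.72], [-1.28, 1.37], [-1.9, 2.12], [-1.57, 1.48], [-3.14, 3.14]. Speed limits (rad/s): [2.57, 2.57, 3.14, 3.14, 3.14, 3.14].

INTERFACE

Orientations are given as a unit quaternion [x, y, z, w].
In Python, from bench import sensors, cams, r, spotter gives the robot as it stands.
- The arm moves only by the tool carry_out, never from a script. Its argument "motion" is a list that holds one entry, the list of rows, each a list of 5 numbers: the opening, from 0 (shut) to 1 (fully open), then the shift along the tool's x, y, z in m, then the turn about the tool's z in degrees. A call has 1 to 10 rows; each row shifts and turns the commanded pose from where the row before left it, along the tool's axes as they then stand; what a row does not reach is not made up. A row lasts 1/10 s, in which the tool goes at most 50 mm and 8.59 degrees, less where a joint would pass 70% of its speed; a pose out of reach is approached as far as the arm can. A call is refused whole if a number of a shift passes 0.05 or a number of a turn 8.59, either way. A call with a gripper value outside its range is refused whole. The fingers move at their own pace and stop on an object; "force" is the grip in N (left out, the last holds). Time passes only in rows, so rows that do not move let the fingers close. It gives the time, the measured TCP pose, the force and the opening at its end, in the units of the state.
- sensors.read_state(): the state, without advancing time (a new reading comes with each control period).
- cams.get_image(name): name is "scene" or "top" or "wrist"; returns a dict with "color" (400x640x3 uint8, blue, green, red), "range_z" (400x640 float32, mm along the optical axis (not along the pixel's ray), 0 where there is no reading), "intrinsics" (3x3 intrinsics, pixels), "D" ([k1, k2, p1, p2, k3] as OpenCV has them; the pictures are not rectified), "rvec" (rotation vector, rad) and "tvec" (3), from world to camera coordinates, as OpenCV has them. Camera axes: x right, y down, z forward; pixel columns grow to the right and rows downward; lengths in mm; the calibration is good to about 2 mm. A picture is of the moment at which its call begins.
- r.close_job(): hands the job in, once; it reports no verdict.
Trained networks look in the newest picture that a camera, given by its name, has taken for a name from the list of things; names that differ only in an ending like _2 or _b are one class to them, and where a whole thing is asked for, a point or a joint stands for the part that bears it (a point fixed in the world has none). Each returns a list of dicts, best first, with "p" (0 to 1); they miss things now and then, are a little off and sometimes report something else, mostly with a low value. They report only what shows in the picture. A call takes as long as a camera call.
- spotter.search_frame(target, camera): "rect" ([left, top, width, height] in pixels, round what is visible of it).
- spotter.cut_out(target, camera): "region" (400x640 bool, what is visible of it) and "rect" ([left, top, width, height] in pixels, round what is visible of it).
The state is a dict: "time": time; "joint_positions": joint angles; "qvel": joint speeds; "effort": joint torques, N m; "ee_pos": TCP position; "eef_rot": TCP orientation; "ft_force": force on the tool from outside, world axes, zero at the start; "ft_torque": the same for the moment, N m; "width": opening from 0.0 (shut) to 1.0 (fully open).
Only numpy, scipy, OpenCV 4.12 (cv2) and the standard library are available. Lean on these libraries where they do the work, as an engineer would, in place of code of your own. Each camera call takes 0.05 s, during which the arm holds its last target. There are 200 camera calls.

TASK

In this crime-lab corner, take the rinsed amber glass tube out of the sloping draining cradle, turn it mouth-down and lower it over the one empty drying peg until its rim sits flush on the peg's foot and the tube stands straight. Set it down gently, never let it drop, and leave the two tubes already drying, the standing torch and the closed powder jar where they are.

Things in the scene. Friction and masses are not known exactly. Their poses are not given: they have to be found in the camera images.
- sample_tube: The tube to move: loose straight round amber glass tube, one end closed; outside diameter 46 mm, length 140 mm, wall 3.5 mm (bore 39 mm), about 0.13 kg. Origin: centre of the closed end's outer face; z axis runs along the tube from the closed end to the mouth. At the start it lies in the cradle, mouth low (z axis 30 degrees below level) and roughly towards the robot.
- sample_tube_rim (a point): Centre of the tube's open mouth, in the plane of the rim, 140 mm along the tube's z axis from its origin.
- cradle: Fixed steel V trough 48 mm wide on a grey plate 150 x 62 x 6 mm, sloping 30 degrees down to its -x. It carries the tube's mouth half; the 54 mm next to the closed end stick out free past its upper end (tube axis 90 to 118 mm above the table). A low stop at the rim's lowest point holds the tube; it lifts straight up and out. Origin: centre of the plate's underside.
- peg_free: The empty drying peg, fixed: upright steel pin 18 mm in diameter with a coned tip on a grey round foot 76 mm across, 8 mm thick; tip 88 mm above the foot's underside. Origin: centre of the foot's underside, z up. One of three alike pegs in a row about 130 mm apart, on a black mat 110 x 350 x 6 mm.
- peg_free_seat (a point): Centre of the empty peg's foot, on its upper face (where the rim must rest); the pin rises 80 mm above this point.
- dry_b: Shorter amber tube (46 mm diameter, 105 mm long) already drying mouth-down on a neighbouring peg, loose. Origin at the centre of its closed end, which is on top; z axis points down to its mouth.
- dry_c: Second shorter amber tube (46 mm diameter, 105 mm long) drying mouth-down on the remaining peg, loose. Origin at the centre of its closed end, on top; z axis points down.
- torch: Black torch standing on its head, 54 mm diameter at the foot, 165 mm tall, loose. Origin at the centre of its underside.
- powder_jar: Closed amber jar with black cap, 64 mm diameter, 75 mm tall, loose. Origin at the centre of its underside.

How it is judged (in metres and radians):
At the end, for the whole second after the job is handed in: The tube stands mouth-down over the empty peg: rim within 4 mm of the foot's upper face and within 13 mm of its centre, axis within 0.09 rad of vertical, at rest and released (horizontal distance between sample_tube_rim and peg_free_seat below 0.013 m and z of sample_tube_rim in the frame of peg_free_seat between -0.004 and 0.004 m and angle between sample_tube's own z axis and vertical above 3.05 rad and linear speed of sample_tube below 0.02 m/s and contact force between sample_tube and the fingers below 0.1 N); the robot touches nothing.
It fails at once if the tube falls free (faster than 0.6 m/s while not held, a drop of about 18 mm) (linear speed of sample_tube above 0.6 m/s and contact force between sample_tube and the fingers below 0.05 N).
It fails at once if a drying tube is pushed more than 30 mm or tipped off (distance of any of dry_b, dry_c from where it was at the start of the episode above 0.03 m).
It fails at once if the torch or the powder jar is moved more than 40 mm (distance of any of torch, powder_jar from where it was at the start of the episode above 0.04 m).
It also fails if it takes over 51 s, if anything falls off the work surface, if the arm or the gripper's body presses on something with over 40 N, if the wrist force passes 120 N, or if a joint passes its speed limit or range.

## Working session

There is one attempt and no reset: what is moved stays moved. The work goes in short steps, Python scripts to look and compute and a tool call to move; the robot and the scene stay as the last step left them, time stands still between calls to the robot, and variables do not carry over. Pictures are saved under pics/ and viewed, about 8 in all and at most 12, crops included, and the job is handed in when it is done.

Besides the shell and the picture viewer there is one more tool, called after "Emit:" in YAML: its name, and indented under it one key for each argument. carry_out: Moves the arm, as the interface text tells. Its arguments: {"type":"object","properties":{"motion":{"type":"array","items":{"type":"array","items":{"type":"array","items":{"type":"number"}}}},"force":{"type":"number"}},"required":["motion"]}

```bash
ls; mkdir -p pics; cat > h.py <<'E'
import numpy as np,cv2
from bench import sensors,cams,r,spotter
def cloud(im):
    h,w=im["range_z"].shape
    v,u=np.mgrid[0:h,0:w]
    p=cv2.undistortPoints(np.stack([u,v],-1).reshape(-1,1,2).astype(float),im["intrinsics"],im["D"]).reshape(h,w,2)
    z=im["range_z"]
    c=np.dstack([p[...,0]*z,p[...,1]*z,z])
    R=cv2.Rodrigues(np.array(im["rvec"],float))[0]
    P=(c-np.array(im["tvec"]).reshape(3))@R
    P[z==0]=np.nan
    return P
E
python3 - <<'E'
from h import *
s=sensors.read_state();print(s)
out=[]
for n in ["scene","top"]:
    im=cams.get_image(n);cv2.imwrite(f"pics/{n}1.png",im["color"]);P=cloud(im)
    np.save(n+".npy",P)
    for t in ["sample_tube","cradle","peg_free","dry_b","torch","powder_jar"]:
        for d in spotter.cut_out(t,n)[:4]:
            m=d["region"];q=P[m];q=q[~np.isnan(q[:,0])]
            print(n,t,round(d["p"],2),d["rect"],len(q), np.median(q,0).round() if len(q) else "",np.percentile(q,2,axis=0).round() if len(q) else "",np.percentile(q,98,axis=0).round() if len(q) else "")
E
```

```text
pics
{'time': 0.0, 'joint_positions': array([-1.26303621e+00,  2.60681827e-01, -1.39382595e-01,  1.17270407e+00,
        9.69846707e-06,  1.57081047e+00]), 'qvel': array([0.00159698, 0.00073079, 0.00073529, 0.00143042, 0.00037585,
       0.00072529]), 'effort': array([-8.43435391e-04, -4.05676746e+01,  2.53921473e+01,  1.85539521e-02,
       -2.05162114e-04,  1.04626878e-06]), 'ee_pos': array([ 158.83786391, -499.70103092,  244.4609139 ]), 'eef_rot': array([ 8.07127624e-01, -5.90376174e-01, -7.93041582e-04, -5.86063617e-04]), 'ft_force': array([-0.31970727,  0.32076355,  0.78675913]), 'ft_torque': array([ 0.01280672, -0.02123298, -0.02117148]), 'width': 1.0035243888502134}
scene sample_tube 0.82 [227.7, 164.5, 40.6, 16.8] 547 [ 542. -268.  102.] [ 454. -310.   47.] [ 581. -254.  132.]
scene cradle 0.93 [227.1, 175.9, 45.6, 31.7] 760 [ 529. -274.    7.] [ 449. -323.   -0.] [ 584. -248.   75.]
scene peg_free 0.57 [431.5, 231.7, 27.7, 36.5] 630 [517. 321.  13.] [482. 286.   5.] [547. 353.  88.]
scene dry_b 0.96 [355.8, 184.2, 14.4, 37.4] 575 [498.  75.  84.] [468.  51.  21.] [505.  90. 
[... 337 characters left out ...]
 [421.7, 187.2, 26.6, 49.1] 887 [ 514. -276.  103.] [ 448. -307.   56.] [ 575. -254.  135.]
top cradle 0.87 [415.9, 188.6, 14.4, 49.4] 439 [ 516. -257.    6.] [ 443. -284.   -1.] [ 583. -242.   77.]
top peg_free 0.67 [198.2, 204.0, 28.5, 27.3] 535 [508. 315.  14.] [478. 286.   8.] [540. 353.  91.]
top dry_b 0.61 [243.6, 217.2, 22.6, 15.4] 335 [488. 193. 117.] [467. 176.  20.] [511. 218. 124.]
top dry_b 0.55 [291.5, 216.3, 21.5, 20.2] 256 [478.  69. 118.] [457.  49.  54.] [498.  90. 124.]
top torch 0.81 [342.3, 143.9, 20.8, 25.5] 406 [660. -66. 133.] [643. -92.  16.] [686. -46. 169.]
top powder_jar 0.64 [380.7, 140.9, 22.7, 26.9] 466 [ 668. -179.   73.] [ 643. -208.   25.] [ 697. -153.   80.]
```

```bash
cat > fit.py <<'E'
from h import *
from scipy.optimize import least_squares
def fit(Q,yaw0,pitch0=-0.5236,fixpitch=False):
    def d(p):
        a=np.array([np.cos(p[3])*np.cos(p[2]),np.cos(p[3])*np.sin(p[2]),np.sin(p[3])])
        n1=np.array([-np.sin(p[2]),np.cos(p[2]),0]);n2=np.cross(a,n1)
        c=Q.mean(0)+p[0]*n1+p[1]*n2
        w=Q-c
        return np.linalg.norm(w-np.outer(w@a,a),axis=1)-23,c,a,w@a
    s=least_squares(lambda p:d(p)[0],[0,-15,yaw0,pitch0],loss="soft_l1",f_scale=2)
    e,c,a,t=d(s.x)
    return c,a,t,e,s.x
E
python3 - <<'E'
from fit import *
Qs=[]
for n in ["scene","top"]:
    im=cams.get_image(n);P=cloud(im)
    m=spotter.cut_out("sample_tube",n)[0]["region"]
    q=P[cv2.erode(m.astype(np.uint8),np.ones((3,3)))>0];q=q[~np.isnan(q[:,0])];Qs.append(q)
for q in Qs+[np.vstack(Qs)]:
    c,a,t,e,x=fit(q,np.pi)
    lo,hi=np.percentile(t,[1,99]); print("closed end",(c+a*lo).round(1),"rim",(c+a*hi).round(1),"yaw,pitch deg",np.degrees(x[2:]).round(1),"rms",np.sqrt((e**2).mean()).round(1),len(q))
# peg pin/foot
for n in ["scene","top"]:
    P=np.load(n+".npy")
    b=(abs(P[...,0]-510)<60)&(abs(P[...,1]-318)<60)
    f=b&(abs(P[...,2]-14)<3); g=b&(P[...,2]>35)
    print(n,"foot",(np.nanpercentile(P[f],1,axis=0)+np.nanpercentile(P[f],99,axis=0)).round(1)/2,np.ptp(P[f],axis=0).round(),"pin",np.nanmean(P[g],0).round(1),g.sum())
a=cv2.resize(cv2.imread("pics/scene1.png")[140:290,200:480],None,fx=2.85,fy=2)
b=cv2.resize(cv2.imread("pics/top1.png")[110:260,180:460],None,fx=2.85,fy=2)
cv2.imwrite("pics/both.png",np.vstack([a,b])[:,:800])
E
```

```text
closed end [ 574.7 -290.9  117.9] rim [ 459.5 -276.1   52.9] yaw,pitch deg [172.7 -29.2] rms 5.7 431
closed end [ 571.  -291.   117.6] rim [ 457.1 -272.3   51.3] yaw,pitch deg [170.7 -29.9] rms 3.8 736
closed end [ 573.3 -291.2  118.8] rim [ 458.1 -274.3   52.1] yaw,pitch deg [171.6 -29.8] rms 4.6 1167
scene foot [512.05 320.    13.55] [74. 72.  6.] pin [515.6 319.3  66.8] 145
top foot [508.05 318.65  14.  ] [101. 101.   6.] pin [506.9 317.2  76.9] 65
```

View pics/both.png

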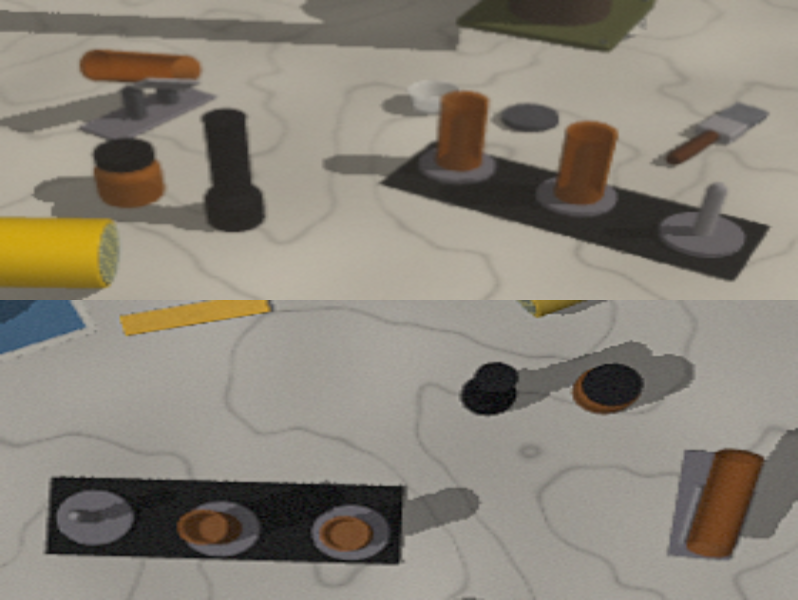

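Emit:
carry_out:
  motion:
    - [[1, -0.0082, -0.044, 0.003, 0], [1, -0.0082, -0.044, 0.003, 0], [1, -0.0082, -0.044, 0.003, 0], [1, -0.0082, -0.044, 0.003, 0], [1, -0.0082, -0.044, 0.003, 0], [1, -0.0082, -0.044, 0.003, 0], [1, -0.0082, -0.044, 0.003, 0], [1, -0.0082, -0.044, 0.003, 0], [1, -0.0082, -0.044, 0.003, 0], [1, -0.0082, -0.044, 0.003, 0]]
  force: 20

```text
time: 1.9
ee_pos: [555.1, -287.8, 215.2]
eef_rot: [0.807, -0.59, 0.0, 0.0]
ft_force: [0.0, -0.2, 0.2]
width: 0.997
```

Emit:
carry_out:
  motion:
    - [[1, 0, 0, 0, 6.5], [1, 0, 0, 0, 6.5], [1, 0, 0, 0, 6.5], [1, 0, 0, 0, 6.5], [1, 0, 0, 0, 0], [1, 0, 0, 0, 0]]

```text
time: 2.5
ee_pos: [553.5, -288.9, 215.3]
eef_rot: [-0.655, 0.756, 0.0, -0.0]
ft_force: [0.4, -0.4, 0.1]
width: 0.998
```

```bash
cat > st.py <<'E'
from h import *
from scipy.spatial.transform import Rotation as R
def toolgoal(g,s=None):
    s=s or sensors.read_state();T=R.from_quat(s["eef_rot"])
    x=T.as_matrix()[:,0]
    print("t",round(s["time"],2),"tcp",s["ee_pos"].round(1),"xdir",np.degrees(np.arctan2(x[1],x[0])).round(1),"zdir",T.as_matrix()[:,2].round(3),"w",round(s["width"],3),"F",np.round(s["ft_force"],1),"q",np.round(s["joint_positions"],2))
    if g is not None: print("shift mm tool",(T.inv().apply(np.array(g)-s["ee_pos"])).round(1))
E
python3 - <<'E'
from st import *; from fit import *
toolgoal([554,-288,103])
im=cams.get_image("wrist");P=cloud(im);cv2.imwrite("pics/w1.png",im["color"])
for d in spotter.cut_out("sample_tube","wrist")[:2]:
    m=d["region"];q=P[cv2.erode(m.astype(np.uint8),np.ones((5,5)))>0];q=q[~np.isnan(q[:,0])]
    print(d["p"],d["rect"],len(q))
    if len(q)>200:
        c,a,t,e,x=fit(q,np.pi);lo,hi=np.percentile(t,[1,99]); print("closed end",(c+a*lo).round(1),"rim",(c+a*hi).round(1),"yaw,pitch deg",np.degrees(x[2:]).round(1),"rms",np.sqrt((e**2).mean()).round(1))
E
```

```text
t 2.5 tcp [ 553.5 -288.9  215.3] xdir -98.2 zdir [-0.  0. -1.] w 0.998 F [ 0.4 -0.4  0.1] q [-0.48  0.44  0.06  1.19 -0.    2.8 ]
shift mm tool [ -1.   -0.4 112.3]
0.64 [276.5, 171.1, 67.9, 137.1] 6539
closed end [ 571.9 -291.3  117. ] rim [ 459.3 -273.8   52.5] yaw,pitch deg [171.2 -29.6] rms 5.7
```

View pics/w1.png

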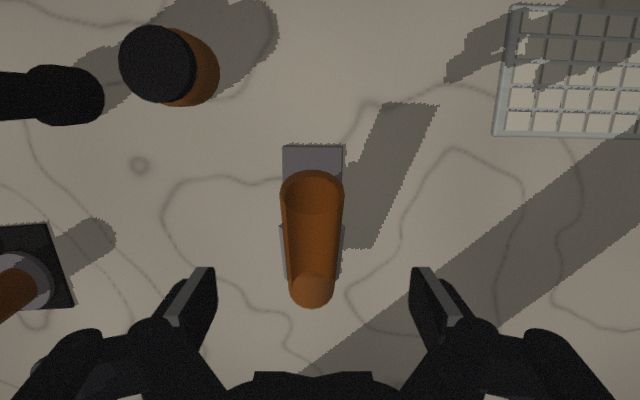

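Emit:
carry_out:
  motion:
    - [[1, -0.001, 0, 0.03, 0], [1, 0, 0, 0.03, 0], [1, 0, 0, 0.03, 0], [1, 0, 0, 0.026, 0], [0.3, 0, 0, 0, 0], [0.3, 0, 0, 0, 0], [0.3, 0, 0, 0, 0], [0.3, 0, 0, 0, 0], [0.3, 0, 0, 0, 0], [0.3, 0, 0, 0, 0]]
  force: 30

```text
time: 3.6
ee_pos: [555.0, -288.4, 101.0]
eef_rot: [-0.654, 0.757, -0.002, 0.001]
ft_force: [1.2, 0.8, 5.0]
width: 0.536
```

Emit:
carry_out:
  motion:
    - [[0.3, 0, 0, 0, 0], [0.3, 0, 0, 0, 0], [0.3, 0, 0, 0, 0], [0.3, 0, 0, -0.005, 0], [0.3, 0, 0, -0.01, 0], [0.3, 0, 0, -0.01, 0], [0.3, 0, 0, 0, 0]]

```text
time: 4.3
ee_pos: [554.7, -288.5, 126.2]
eef_rot: [-0.654, 0.757, -0.001, 0.001]
ft_force: [1.0, 0.1, -1.4]
width: 0.54
```

```bash
cat > look.py <<'E'
from st import *; from fit import *
import sys
toolgoal(None)
im=cams.get_image("wrist");cv2.imwrite(f"pics/{sys.argv[1]}.png",im["color"])
sc=cams.get_image("scene");
Qs=[]
for n in ["scene","top"]:
    im=cams.get_image(n);P=cloud(im)
    for d in spotter.cut_out("sample_tube",n)[:3]:
        m=d["region"];q=P[cv2.erode(m.astype(np.uint8),np.ones((3,3)))>0];q=q[~np.isnan(q[:,0])]
        if len(q)<60: continue
        c,a,t,e,x=fit(q,np.pi,float(sys.argv[2]));lo,hi=np.percentile(t,[1,99])
        print(n,round(d["p"],2),"closed",(c+a*lo).round(1),"rim",(c+a*hi).round(1),"yaw,pitch",np.degrees(x[2:]).round(1),"rms",np.sqrt((e**2).mean()).round(1),len(q))
E
python3 look.py w2 -0.5
```

```text
t 4.3 tcp [ 554.7 -288.5  126.2] xdir -98.4 zdir [ 0.003 -0.002 -1.   ] w 0.54 F [ 1.   0.1 -1.4] q [-0.48  0.49 -0.09  0.98 -0.    2.81]
scene 0.69 closed [ 581.9 -286.4  125. ] rim [ 457.2 -276.5   81.8] yaw,pitch [175.5 -19.1] rms 5.7 318
scene 0.44 closed [ 676.9 -181.8   76.9] rim [ 682.8 -177.2    8.5] yaw,pitch [ 37.9 -83.8] rms 5.3 532
top 0.91 closed [ 542.9 -286.2  125.3] rim [ 455.5 -271.7   72.8] yaw,pitch [170.6 -30.6] rms 2.0 486
top 0.54 closed [ 687.7 -162.8   54.2] rim [ 653.2 -201.4   55.2] yaw,pitch [228.2   1.1] rms 4.7 393
```

View pics/w2.png

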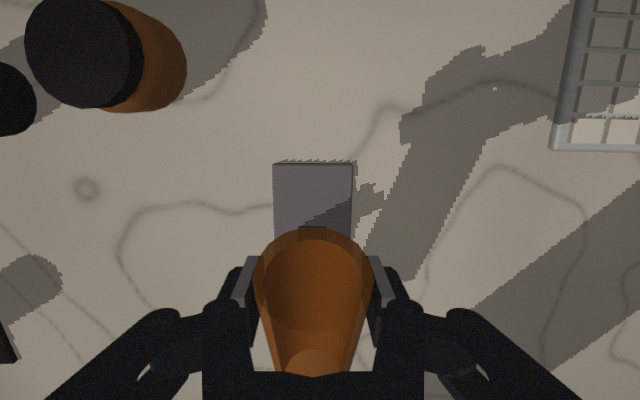

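Emit:
carry_out:
  motion:
    - [[0.3, 0, 0, -0.02, 0], [0.3, 0, 0, -0.03, 0], [0.3, 0, 0, -0.03, -8], [0.3, 0, 0, -0.03, -8], [0.3, 0, 0, -0.004, -8], [0.3, 0, 0, 0, -8], [0.3, 0, 0, 0, -8], [0.3, 0, 0, 0, -8], [0.3, 0, 0, 0, -8], [0.3, 0, 0, 0, -8]]
  force: 20

```text
time: 5.6
ee_pos: [553.4, -287.7, 237.8]
eef_rot: [0.956, -0.293, -0.001, -0.0]
ft_force: [-0.1, -0.5, -2.1]
width: 0.537
```

Emit:
carry_out:
  motion:
    - [[0.3, -0.01, -0.015, 0, 0], [0.3, -0.019, -0.0299, 0, 0], [0.3, -0.019, -0.0299, 0, 0], [0.3, -0.019, -0.0299, 0, 0], [0.3, -0.019, -0.0299, 0, 0], [0.3, -0.019, -0.0299, 0, 0], [0.3, -0.019, -0.0299, 0, 0], [0.3, -0.019, -0.0299, 0, 0], [0.3, -0.019, -0.0299, 0, 0], [0.3, -0.019, -0.0299, 0, 0]]

```text
time: 6.6
ee_pos: [563.8, 51.1, 238.1]
eef_rot: [0.955, -0.296, -0.0, -0.0]
ft_force: [0.4, 0.4, -0.8]
width: 0.541
```

Emit:
carry_out:
  motion:
    - [[0.3, -0.019, -0.0299, 0, 0], [0.3, -0.019, -0.0299, 0, 0], [0.3, -0.019, -0.0299, 0, 0], [0.3, -0.019, -0.0299, 0, 0], [0.3, -0.019, -0.0299, 0, 0], [0.3, -0.019, -0.0299, 0, 0], [0.3, -0.019, -0.0299, 0, 0], [0.3, -0.019, -0.0299, 0, 0], [0.3, -0.019, -0.0299, 0, 0], [0.3, -0.019, -0.0299, 0, 0]]

```text
time: 7.6
ee_pos: [575.3, 404.8, 238.0]
eef_rot: [0.955, -0.296, -0.0, 0.0]
ft_force: [0.7, -0.6, -0.4]
width: 0.538
```

```bash
cat > look2.py <<'E'
from st import *; from fit import *
import sys
toolgoal(None)
out=[]
for n in ["scene","wrist"]:
    im=cams.get_image(n);P=cloud(im);out.append(im["color"])
    g=P[(abs(P[...,0]-511)<16)&(abs(P[...,1]-319)<16)&(P[...,2]>40)&(P[...,2]<100)]
    if len(g): print(n,"pin",g.mean(0).round(1),np.percentile(g,2,axis=0).round(1),np.percentile(g,98,axis=0).round(1),len(g))
cv2.imwrite(f"pics/{sys.argv[1]}.png",np.hstack([cv2.resize(out[0][130:330,320:560],(480,400)),cv2.resize(out[1],(320,400))]))
E
python3 look2.py p1; python3 look.py w3 -0.5
```

```text
t 7.6 tcp [575.3 404.8 238. ] xdir -34.4 zdir [-0.001 -0.    -1.   ] w 0.538 F [ 0.7 -0.6 -0.4] q [0.61 0.59 0.37 1.35 0.   2.79]
scene pin [515.6 319.2  69.5] [508.8 311.   41.9] [519.8 326.9  93.6] 133
t 7.7 tcp [575.  408.1 236.9] xdir -34.2 zdir [-0.001  0.002 -1.   ] w 0.536 F [-0.3 -0.9 -1.6] q [0.62 0.59 0.37 1.35 0.   2.78]
scene 0.86 closed [553.9 292.7 199.6] rim [604.7 403.3 265.4] yaw,pitch [785.3  28.4] rms 7.6 756
top 0.57 closed [577.3 404.6 246.5] rim [518.1 320.7 186.7] yaw,pitch [234.8 -30.2] rms 2.0 840
```

View pics/p1.png

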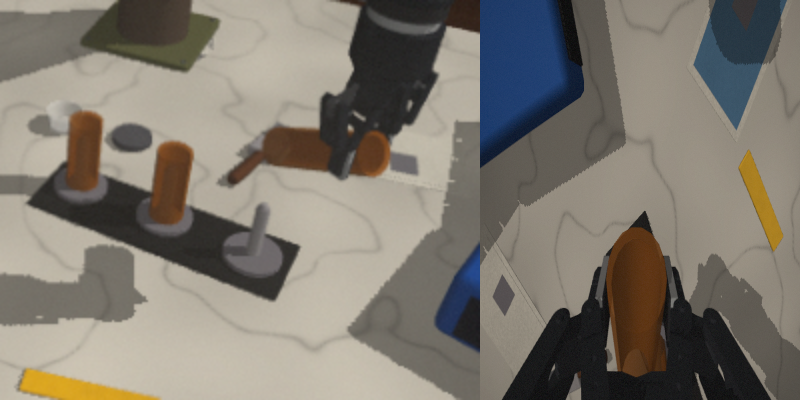

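```bash
python3 - <<'E'
from h import *
from scipy.optimize import least_squares
for n in ["scene","top"]:
    im=cams.get_image(n);R=cv2.Rodrigues(np.array(im["rvec"],float))[0]
    print(n,"cam",(-R.T@np.array(im["tvec"]).reshape(3)).round())
    P=np.load(n+".npy")
    b=(np.hypot(P[...,0]-578,P[...,1]-412)<130)&(P[...,2]>20)&(P[...,1]>355); print("tall near",b.sum(),np.nanmax(P[b],0) if b.any() else "",np.nanmin(P[b],0) if b.any() else "")
    g=P[(abs(P[...,0]-511)<20)&(abs(P[...,1]-319)<20)&(P[...,2]>25)&(P[...,2]<85)]
    s=least_squares(lambda c:np.hypot(g[:,0]-c[0],g[:,1]-c[1])-9,[509,317],loss="soft_l1",f_scale=2);print("pin axis",s.x.round(1),len(g))
    c=im["color"]; 
    # foot outline: grey foot vs black mat, project plane z=14
    f=P[(np.hypot(P[...,0]-511,P[...,1]-319)<48)&(abs(P[...,2]-14)<4)]
    col=np.zeros(len(f))
c=cv2.imread("pics/top1.png");P=np.load("top.npy")
m=(np.hypot(P[...,0]-511,P[...,1]-319)<55)&(P[...,2]<25)&(c.max(2)>75)
q=P[m];print("foot",q.mean(0).round(1),np.ptp(q,axis=0).round(),m.sum())
c=cv2.imread("pics/scene1.png");P=np.load("scene.npy")
m=(np.hypot(P[...,0]-511,P[...,1]-319)<44)&(P[...,2]<25)&(c.max(2)>75)
q=P[m];print("foot",(np.percentile(q,2,axis=0)/2+np.percentile(q,98,axis=0)/2).round(1),np.ptp(q,axis=0).round(),m.sum())
E
```

```text
scene cam [1312.  396.  729.]
tall near 0  
pin axis [509.4 318.2] 134
top cam [ 459.    2. 1378.]
tall near 0  
pin axis [507.2 321.1] 35
foot [507.  323.5  13.3] [93. 91. 26.] 448
foot [511.6 320.5  13.5] [74. 74. 20.] 386
```

Emit:
carry_out:
  motion:
    - [[0.3, -0.004, -0.003, 0.02, 0], [0.3, 0, 0, 0.03, 0], [0.3, 0, 0, 0.03, 0], [0.3, 0, 0, 0.017, 0], [0.3, 0, 0, 0, 0], [0.3, 0, 0, 0, 0]]

```text
time: 8.7
ee_pos: [575.2, 407.1, 141.8]
eef_rot: [0.955, -0.296, 0.0, -0.0]
ft_force: [-0.3, -0.4, -0.6]
width: 0.541
```

```bash
cat > look3.py <<'E'
from st import *; import sys
s=sensors.read_state();toolgoal([509.5,319.5,s["ee_pos"][2]],s)
a=cams.get_image("scene")["color"][150:270,380:540]
cv2.imwrite(f"pics/{sys.argv[1]}.png",cv2.resize(a,(640,480),interpolation=cv2.INTER_CUBIC))
E
python3 look3.py s1
```

```text
t 8.7 tcp [575.2 407.1 141.8] xdir -34.4 zdir [ 0.  0. -1.] w 0.541 F [-0.3 -0.4 -0.6] q [ 0.62  0.62  0.18  1.13 -0.    2.79]
shift mm tool [ -4.7 109.4  -0. ]
```

View pics/s1.png

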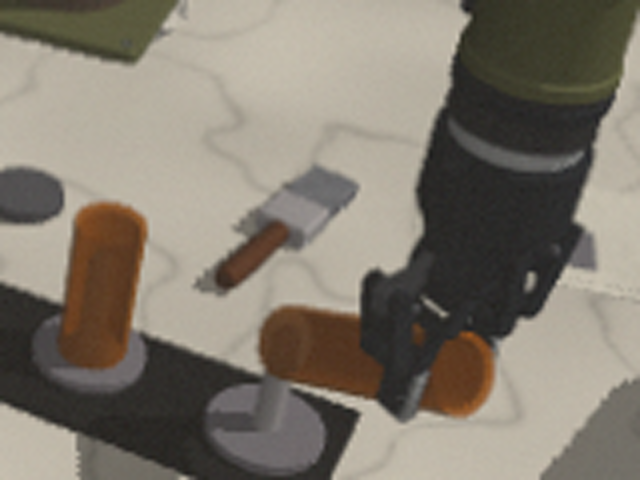

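Emit:
carry_out:
  motion:
    - [[0.3, -0.004, 0.005, 0, 0], [0.3, 0, 0.005, 0, 0], [0.3, 0, 0.005, 0, 0], [0.3, 0, 0.0055, -0.006, 0], [0.3, 0, 0.0055, -0.006, 0], [0.3, 0, 0.0055, -0.004, 0], [0.3, 0, 0.0055, -0.004, 0], [0.3, 0, 0.0055, -0.004, 0], [0.3, 0, 0, 0, 0]]

```text
time: 9.65
ee_pos: [549.0, 376.5, 168.2]
eef_rot: [0.955, -0.295, 0.002, -0.003]
ft_force: [2.3, 4.4, 3.0]
width: 0.537
```

```bash
python3 look3.py s2
```

```text
t 9.65 tcp [549.  376.5 168.2] xdir -34.4 zdir [ 0.005  0.005 -1.   ] w 0.537 F [2.3 4.4 3. ] q [0.6  0.53 0.09 1.12 0.   2.77]
shift mm tool [-0.5 69.4 -0.5]
```

View pics/s2.png

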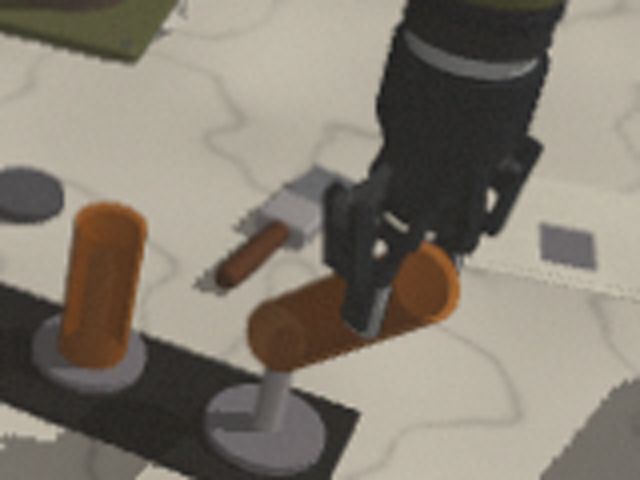

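Emit:
carry_out:
  motion:
    - [[0.3, 0, 0.0075, -0.004, 0], [0.3, 0, 0.0075, -0.003, 0], [0.3, 0, 0.0075, -0.003, 0], [0.3, 0, 0.0075, -0.002, 0], [0.3, 0, 0.0075, -0.001, 0], [0.3, 0, 0.0075, -0.001, 0], [0.3, 0, 0.0075, 0, 0], [0.3, 0, 0.0075, 0, 0], [0.3, 0, 0, 0, 0]]

```text
time: 10.6
ee_pos: [512.8, 323.8, 179.0]
eef_rot: [0.955, -0.296, -0.0, 0.001]
ft_force: [1.2, 1.6, -0.3]
width: 0.54
```

```bash
python3 look3.py s3
```

```text
t 10.6 tcp [512.8 323.8 179. ] xdir -34.4 zdir [-0.001 -0.002 -1.   ] w 0.54 F [ 1.2  1.6 -0.3] q [ 0.56  0.43 -0.05  1.09 -0.    2.73]
shift mm tool [-0.3  5.5  0. ]
```

View pics/s3.png

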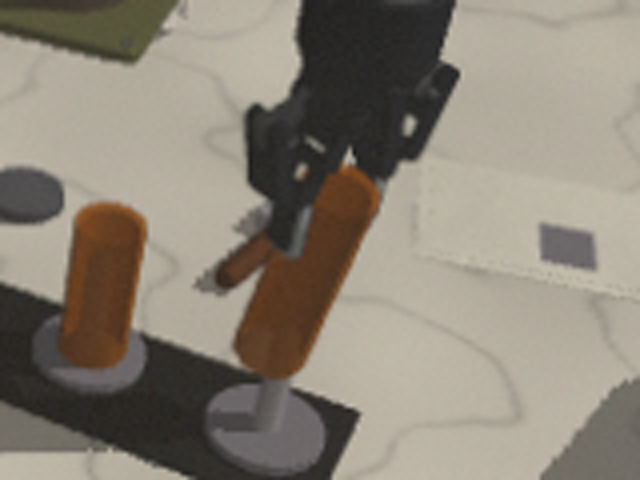

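Emit:
carry_out:
  motion:
    - [[0.3, 0, 0.006, 0, 0], [0.3, 0, 0.006, 0, 0], [0.3, 0, 0.005, 0, 0], [0.3, 0, 0, 0, 0], [0.3, 0, 0, 0, 0]]

```text
time: 11.15
ee_pos: [503.4, 310.6, 178.8]
eef_rot: [0.955, -0.295, -0.001, 0.001]
ft_force: [1.8, 1.7, -2.5]
width: 0.534
```

```bash
python3 look3.py s4; python3 look.py w4 -1.5
```

```text
t 11.15 tcp [503.4 310.6 178.8] xdir -34.4 zdir [-0.002 -0.001 -1.   ] w 0.534 F [ 1.8  1.7 -2.5] q [ 0.55  0.41 -0.09  1.07 -0.    2.72]
shift mm tool [  0.  -10.8  -0. ]
t 11.2 tcp [503.5 310.7 178.9] xdir -34.4 zdir [-0.002 -0.001 -1.   ] w 0.536 F [ 0.2  1.2 -2.6] q [ 0.55  0.41 -0.09  1.07 -0.    2.72]
scene 0.68 closed [541.9 333.4 204.6] rim [548.  310.6  75.1] yaw,pitch [ 104.9 -100.3] rms 6.6 749
top 0.67 closed [506.  315.7 207.2] rim [503.5 312.2  87.2] yaw,pitch [954. -88.] rms 0.6 174
```

View pics/s4.png

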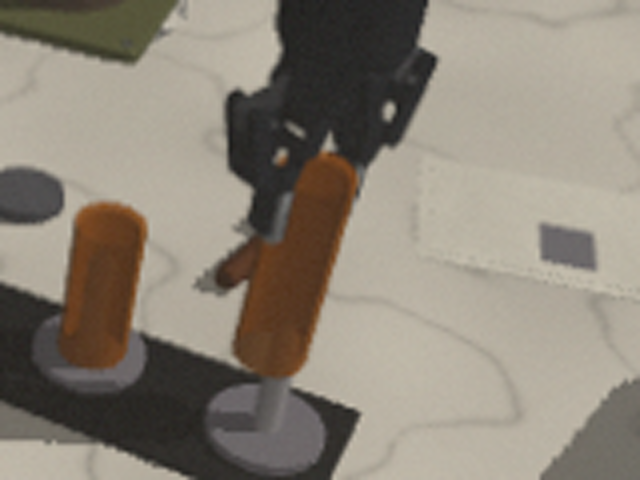

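Emit:
carry_out:
  motion:
    - [[0.3, 0, -0.005, 0, 0], [0.3, 0, -0.0055, 0, 0], [0.3, 0, 0, 0.01, 0], [0.3, 0, 0, 0.015, 0], [0.3, 0, 0, 0.015, 0], [0.3, 0, 0, 0.005, 0], [0.3, 0, 0, 0, 0]]

```text
time: 12.2
ee_pos: [509.2, 319.2, 132.9]
eef_rot: [0.955, -0.295, -0.001, 0.001]
ft_force: [-0.0, 0.4, -0.4]
width: 0.534
```

```bash
cat > ax.py <<'E'
from st import *
toolgoal([509.5,319.5,130])
im=cams.get_image("scene");d=spotter.cut_out("sample_tube","scene")
P=cloud(im);K=im["intrinsics"]
for e in d[:4]:
    m=e["region"].copy();v,u=np.nonzero(m)
    print(round(e["p"],2),e["rect"])
    q=P[m]; q=q[~np.isnan(q[:,0])]; print(np.median(q,0).round(),"z 1/99",np.percentile(q[:,2],[1,99]).round(1))
    if abs(np.median(q[:,1])-319)>30: continue
    # outline edges in vertical slices -> side surface points, radial fit per height
    for z0 in range(20,170,20):
        s=q[abs(q[:,2]-z0)<10]
        if len(s)>25:
            from scipy.optimize import least_squares
            f=least_squares(lambda c:np.hypot(s[:,0]-c[0],s[:,1]-c[1])-23,[506,316],loss="soft_l1",f_scale=1.5);print(z0,f.x.round(1),len(s))
E
python3 ax.py; python3 look.py w5 -1.5 | grep top
```

```text
t 12.2 tcp [509.2 319.2 132.9] xdir -34.4 zdir [-0.002 -0.002 -1.   ] w 0.534 F [-0.   0.4 -0.4] q [ 0.56  0.46 -0.14  0.98 -0.    2.73]
shift mm tool [ 0.1 -0.4  2.9]
0.8 [436.8, 203.1, 30.8, 57.3]
[530. 325.  99.] z 1/99 [ 20.6 161.1]
20 [509.3 318.3] 47
40 [509.6 318.6] 101
60 [510.  319.4] 115
80 [510.2 319.8] 118
100 [510.6 320.4] 119
120 [511.9 320.2] 103
140 [512.  320.7] 101
160 [512.9 313.4] 171
top 0.5 closed [512.8 324.6 158.8] rim [510.6 321.   46.8] yaw,pitch [959.4 -87.8] rms 0.6 135
```

Emit:
carry_out:
  motion:
    - [[0.3, 0, 0, 0.002, 0], [0.3, 0, 0, 0.002, 0], [0.3, 0, 0, 0.001, 0], [0.3, 0, 0, 0, 0], [0.3, 0, 0, 0, 0]]

```text
time: 13.1
ee_pos: [510.1, 319.8, 129.2]
eef_rot: [0.955, -0.295, -0.0, 0.0]
ft_force: [0.2, 1.0, -1.2]
width: 0.534
```

Emit:
carry_out:
  motion:
    - [[0.3, 0, 0, 0.001, 0], [0.3, 0, 0, 0.001, 0], [0.3, 0, 0, 0, 0], [0.3, 0, 0, 0, 0]]

```text
time: 13.5
ee_pos: [510.1, 319.9, 127.3]
eef_rot: [0.955, -0.295, -0.0, 0.0]
ft_force: [-0.8, -0.4, -1.4]
width: 0.541
```

Emit:
carry_out:
  motion:
    - [[0.3, 0, 0, 0.001, 0], [0.3, 0, 0, 0.001, 0], [0.3, 0, 0, 0, 0], [0.3, 0, 0, 0, 0]]

```text
time: 13.9
ee_pos: [510.4, 320.1, 126.7]
eef_rot: [0.955, -0.295, 0.0, -0.001]
ft_force: [-0.9, -1.1, 5.9]
width: 0.534
```

Emit:
carry_out:
  motion:
    - [[0.3, 0, 0, 0.001, 0], [0.3, 0, 0, 0.001, 0], [0.3, 0, 0, 0, 0], [0.3, 0, 0, 0, 0]]

```text
time: 14.3
ee_pos: [510.7, 320.4, 126.6]
eef_rot: [0.955, -0.295, 0.001, -0.001]
ft_force: [-3.1, -1.8, 15.9]
width: 0.533
```

```bash
python3 ax.py
```

```text
t 14.3 tcp [510.7 320.4 126.6] xdir -34.4 zdir [ 0.003  0.002 -1.   ] w 0.533 F [-3.1 -1.8 15.9] q [ 0.56  0.46 -0.16  0.95  0.    2.73]
shift mm tool [-0.5  1.4 -3.4]
0.88 [437.0, 208.0, 30.4, 53.1]
[531. 325.  92.] z 1/99 [ 13.2 154.8]
20 [510.8 319.1] 93
40 [511.1 319.8] 104
60 [511.6 320.3] 112
80 [511.6 321.3] 119
100 [512.8 321.5] 110
120 [513.2 321. ] 95
140 [513.9 321.6] 104
160 [515.1 310.6] 129
0.67 [226.9, 171.5, 44.2, 35.9]
[ 523. -276.    8.] z 1/99 [-1.1 78.9]
```

Emit:
carry_out:
  motion:
    - [[0.3, 0, 0, -0.0015, 0], [0.3, 0, 0, 0, 0], [0.56, 0, 0, 0, 0], [0.58, 0, 0, 0, 0], [0.62, 0, 0, 0, 0], [0.7, 0, 0, 0, 0], [0.8, 0, 0, 0, 0], [0.9, 0, 0, 0, 0], [0.9, 0, 0, 0, 0]]

```text
time: 15.3
ee_pos: [510.1, 319.9, 124.7]
eef_rot: [0.955, -0.295, -0.0, 0.0]
ft_force: [-0.9, 0.6, 0.9]
width: 0.902
```

```bash
python3 ax.py; python3 look3.py s5
```

```text
t 15.3 tcp [510.1 319.9 124.7] xdir -34.4 zdir [-0. -0. -1.] w 0.902 F [-0.9  0.6  0.9] q [ 0.56  0.46 -0.16  0.95  0.    2.73]
shift mm tool [-0.3  0.7 -5.3]
0.92 [439.4, 207.8, 25.1, 54.3]
[530. 323.  95.] z 1/99 [ 17.3 154.4]
20 [511.1 319.9] 72
40 [511.2 319.8] 104
60 [511.1 319.3] 113
80 [510.9 319.3] 105
100 [510.8 318.8] 111
120 [511.  317.6] 98
140 [510.7 317.5] 110
160 [509.6 306.5] 138
t 15.4 tcp [510.1 319.9 124.8] xdir -34.4 zdir [-0. -0. -1.] w 0.899 F [-0.7  0.7 -0.4] q [ 0.56  0.46 -0.16  0.95  0.    2.73]
shift mm tool [-0.3  0.7  0. ]
```

View pics/s5.png

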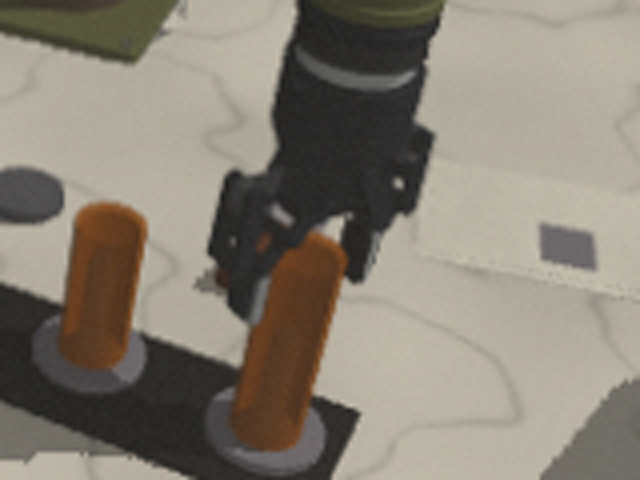

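Released and standing upright, tube centred on the foot at about (270,430). Retreating straight up, opened fully.

Emit:
carry_out:
  motion:
    - [[1, 0, 0, -0.01, 0], [1, 0, 0, -0.02, 0], [1, 0, 0, -0.04, 0], [1, 0, 0, -0.04, 0], [1, 0, 0, -0.04, 0], [1, 0, 0, 0, 0], [1, 0, 0, 0, 0], [1, 0, 0, 0, 0]]

```text
time: 16.25
ee_pos: [509.6, 319.5, 274.1]
eef_rot: [0.955, -0.295, -0.0, 0.001]
ft_force: [-0.2, -0.4, -0.6]
width: 0.998
```

```bash
python3 ax.py; python3 look3.py s6;  python3 - <<'E'
from h import *
cams.get_image("scene")
for t in ["dry_b","torch","powder_jar"]: print(t,[[round(x,1) for x in d["rect"]] for d in spotter.search_frame(t,"scene")[:3]])
E
```

```text
t 16.25 tcp [509.6 319.5 274.1] xdir -34.4 zdir [-0.001 -0.001 -1.   ] w 0.998 F [-0.2 -0.4 -0.6] q [ 0.56  0.39  0.12  1.31 -0.    2.73]
shift mm tool [ 0.000e+00 -1.000e-01  1.441e+02]
0.91 [434.6, 207.7, 32.4, 55.2]
[529. 321.  99.] z 1/99 [ -1.5 154.6]
20 [511.2 319.4] 103
40 [511.1 319.8] 108
60 [511.2 319.7] 114
80 [511.1 319.5] 123
100 [511.2 319.4] 122
120 [511.  319.7] 134
140 [511.  319.2] 131
160 [511.4 314.2] 195
t 16.35 tcp [509.3 319.4 273.3] xdir -34.4 zdir [-0.003 -0.002 -1.   ] w 1.001 F [ 0.6  0.4 -0.3] q [0.56 0.39 0.12 1.31 0.   2.73]
shift mm tool [ 0.1 -0.2 -0. ]
dry_b [[391.2, 202.2, 24.2, 39.2], [351.6, 186.7, 17.2, 34.0]]
torch [[271.2, 194.8, 18.5, 60.7]]
powder_jar [[232.8, 207.9, 26.0, 32.2]]
```

View pics/s6.png

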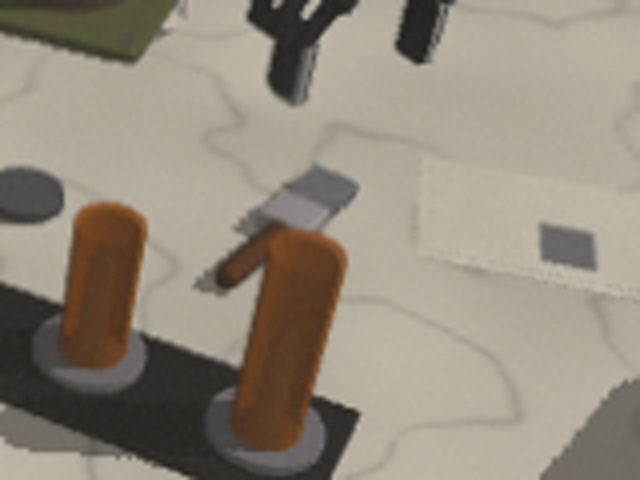

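The tube is vertical: its axis drifts by less than 0.5 mm over 120 mm of height. It is seated on the foot and the gripper is clear.

```bash
python3 -c "
from bench import r
print(r.close_job())"
```

```text
the job is handed in; nothing more can be done
None
```

The amber tube now stands mouth-down over the empty peg, released, with the gripper about 15 cm above it. I handed the job in at about 16.5 s of the 51 s limit.

- **How:** I gripped the tube near its closed end and lifted it out of the cradle. The tool could only point down, so I used the fixed peg pin inside the mouth to swing the tube in the pads until it hung vertical. I then lowered it in 1 mm steps until it met the foot, pressing to about 16 N. I eased that off and opened the fingers slowly.
- **Position:** In the last camera fit the tube's axis is at (511, 319.5) mm. I estimated the pin's axis at (509.5, 319.5) mm, so the offset is about 2 mm. The axis is vertical to within about 0.01 rad.
- **Height:** The top of the tube is at about 154.6 mm, which matches a 140 mm tube sitting on the foot's face at about 14 mm.
- **Other objects:** The drying tubes, torch and powder jar are still where they were, within detector noise of a few pixels.
- **Checks that disagreed:** Before release the tube leaned by about 0.03 rad; it straightened once it was let go. Some camera fits were bad while the gripper hid part of the tube. The last mask also caught a little background, so I ignored its lowest reading of -1.5 mm.

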